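Slide the battery box home and switch the test bench on

ROBOT

A 6-joint arm with a two-finger parallel gripper is mounted at the origin on the work surface. World frame = base frame: x ahead of the robot, y to its left, z up, the work surface at z = 0. Lengths are in m, angles in degrees, forces in N, time in s.
With the tool pointing down it reaches from about 0.25 to 0.725 m from the base axis. Payload 9.7 kg.
Tool frame: the origin (TCP) lies at the very end of the fingers, on their centre line; the grasp point (between the pads) lies 19 mm behind it; z points along the fingers, y is the line along which they close (so a half turn about z gives the same grasp; the last joint's range is limited). The gripper opens to 85 mm and grips with 20 to 120 N. Pads are 22 mm wide; open, the fingers measure 114 mm over their backs; the gripper's body (76 mm by 85 mm) begins 54 mm behind the grasp point. The pads swing forward as they close: fully open they stand 13 mm farther back than shut.
Start: joints at [63.255, 4.979, 10.078, 95.1, 0, 90], TCP at [0.248, 0.491, 0.231] pointing down, gripper open.
Joint ranges: [-179.16, 179.16], [-48.56, 103.87], [-65.8, 70.77], [-126.05, 130.52], [-82.76, 87.17], [-180, 180]. Speed limits (degrees/s): [127.2, 127.2, 147.25, 180, 180, 180].

INTERFACE

Orientations are given as [roll, pitch, yaw] about the fixed x, y, z axes, in that order (R = Rz(yaw) Ry(pitch) Rx(roll)).
In Python, from workcell import telemetry, optics, workorder gives the robot as it stands.
- The arm moves only by the shell command python3 -m handwheel 'ROWS' [FORCE]. ROWS is JSON, a list of rows, each an object of numbers: "tx", "ty", "tz": the shift along the tool's x, y, z in m; "ax", "ay", "az": the turn, a rotation vector about the tool's x, y, z in degrees; "jaw": the gripper command: -1 is shut, 1 is fully open, values between are in proportion. A call has exactly 10 rows; each row shifts and turns the commanded pose from where the row before left it, along the tool's axes as they then stand; what a row does not reach is not made up. A row lasts 1/8 s, in which the tool goes at most 62.5 mm and 10.7 degrees, less where a joint would pass 70% of its speed; a pose out of reach is approached as far as the arm can. A call is refused whole if a number of a shift passes 0.0625 or a number of a turn 10.7, either way. A call with a gripper value outside its range is refused whole. The fingers move at their own pace and stop on an object; FORCE is the grip in N (left out, the last holds). Time passes only in rows, so rows that do not move let the fingers close, or fill a call up. It gives the time, the measured TCP pose, the force, the opening and the grip force at its end, in the units of the state.
- telemetry.get_obs(): the state, without advancing time (a new reading comes with each control period).
- optics.camera(name): name is "scene" or "side" or "wrist"; returns a dict with "color" (400x640x3 uint8, red, green, blue), "K" (3x3 intrinsics, pixels), "k1" (the pictures are not rectified: a ray, as slopes to the right and down, at radius r is drawn at 1 + k1 r^2 times it, then the intrinsics apply), "extrinsics" (4x4, takes a point from camera to world coordinates); the wrist camera has in their place "mount" (4x4, takes a point from camera to tool coordinates, whose origin is the TCP and whose axes are the flange's). Camera axes: x right, y down, z forward; pixel columns grow to the right and rows downward; lengths in m; the calibration is good to about 2 mm. A picture is of the moment at which its call begins: read the wrist's pose just before it. There is no depth.
- workorder.job_done(): hands the job in; it is judged then, once.
The state is a dict: "time": time; "q": joint angles; "qd": joint speeds; "joint_efforts": joint torques, N m; "ee_pos": TCP position; "tcp_rot": TCP orientation; "wrist_force": force on the tool from outside, world axes, zero at the start; "torque": the same for the moment, N m; "opening": finger opening in m; "grasp_force": force on a finger pad.
Only numpy, scipy, OpenCV 4.12 (cv2) and the standard library are available. Lean on these libraries where they do the work, as an engineer would, in place of code of your own. Each camera call takes 0.05 s, during which the arm holds its last target. There are 200 camera calls.

TASK

Push the tall battery box low down, near its foot, so that it slides upright along the tiles into the dock until it is fully home, square against the back stop; it must not tip or be lifted. Then press the raised end of the rocker switch fully down to turn the bench on, and come away, leaving everything else standing where it is.

Things in the scene. Friction and masses are not known exactly. Their poses are not given: they have to be found in the camera images.
- battery: Tall grey battery box, black lid, wire carrying handle: 70 deep (x) x 130 wide (y) mm, lid top at 185, handle to 221; lid 2 mm proud. Loose, 1.4 to 2 kg; slides at 7 to 14 N; pushed higher than 45 mm above the tiles it may tip. Origin: centre of underside; z up, x to its far face. Starts 120 to 160 mm before the dock, within 15 mm of its centre line, facing it within 7 degrees.
- dock: Low stainless dock fixed on the tiles: back stop and two side guides 154 mm apart, all 12 thick, 32 high, no floor; mouth spreads to about 210 mm at 65 mm before the origin. Origin: on the tiles where the centre of the box's underside is when fully home; x from mouth to back stop (stop's face 35 mm past the origin), y across, z up. x points to the robot's left (+y) within 17 degrees.
- switchbox: Grey switch pedestal fixed on the tiles beyond the dock's back stop, 90 mm (x) by 70 mm (y) by 55 mm high, the rocker on top. Origin at the centre of its underside; x points away from the robot within 35 degrees.
- rocker (a joint): Rocker switch on the pedestal's top, 54 mm long (pedestal's x) by 28 wide, pivoting at its middle 63 mm above the tiles. 0 rad = off: the end nearest the robot stands up, the far end is down. Pressing the raised near end down with about 4 N turns it to 0.4 rad = fully on; it stays where it is left.
- rocker_pad (a point): Point on the top face of the rocker's raised near end, 16 mm from the pivot towards the robot, about 76 mm above the tiles when off; it goes down about 6 mm to fully on.
- gauge: chrome pressure gauge on a round foot, foot 68 mm across, 106 mm tall, loose; origin at the centre of its underside. Bystander
- nozzle: white plastic nozzle body with a bayonet collar, standing on the collar, 34 mm across (46 mm over its two lugs), 66 mm tall, loose; origin at the centre of its underside. Bystander
- beaker: clear measuring beaker, 74 mm across, 100 mm tall, loose; origin at the centre of its underside. Bystander
- tip0: brown ceramic cone tip, 28 mm across its foot, 26 mm tall, loose, on the robot's side of the box's path; origin at the centre of its underside. Bystander
- tip1: brown ceramic cone tip, 28 mm across its foot, 26 mm tall, loose, on the far side of the box's path; origin at the centre of its underside. Bystander
- tip2: brown ceramic cone tip, 28 mm across its foot, 26 mm tall, loose, behind the dock's stop; origin at the centre of its underside. Bystander

How it is judged:
By the outcome, as a careful person would: the job done as asked, in the order asked, and still so for the second after the job is handed in, with the robot touching nothing.
It also fails if it takes over 59 s, if anything falls off the work surface, if the arm or the gripper's body presses on something with over 40 N, if the wrist force passes 120 N, or if a joint passes its speed limit or range.

## Working session

There is one attempt and no reset: what is moved stays moved. The work goes in short steps, Python scripts to look and compute and a shell command to move; the robot and the scene stay as the last step left them, time stands still between calls to the robot, and variables do not carry over. Pictures are saved under pics/ and viewed, at most 13 in all, crops included, and the job is handed in when it is done.

```bash
ls; mkdir -p pics
cat > h.py <<'E'
import numpy as np, cv2
from workcell import telemetry, optics, workorder
from scipy.spatial.transform import Rotation as R
def snap(n,f):
    o=telemetry.get_obs(); c=optics.camera(n); cv2.imwrite(f,c["color"][:,:,::-1]); 
    if "extrinsics" in c: T=np.array(c["extrinsics"])
    else:
        W=np.eye(4);W[:3,:3]=R.from_euler('xyz',o['tcp_rot'],degrees=True).as_matrix();W[:3,3]=o['ee_pos'];T=W@np.array(c["mount"])
    np.savez(f[:-4]+'.npz',K=c["K"],k1=c["k1"],T=T)
    return c,T
def ray(f,u,v):
    d=np.load(f[:-4]+'.npz');K=d['K'];k=float(d['k1'])
    p=cv2.undistortPoints(np.array([[[u,v]]],float),K,np.array([k,0,0,0,0.])).ravel()
    return d['T'][:3,3], d['T'][:3,:3]@np.array([p[0],p[1],1])
def pt(f,u,v,z):
    o,d=ray(f,u,v); return o+d*(z-o[2])/d[2]
def tri(f,a,g,b):
    o1,d1=ray(f,*a);o2,d2=ray(g,*b)
    s=np.linalg.lstsq(np.c_[d1,-d2],o2-o1,rcond=None)[0]
    p,q=o1+d1*s[0],o2+d2*s[1]; return (p+q)/2,np.linalg.norm(p-q)
def proj(f,P):
    d=np.load(f[:-4]+'.npz');T=np.linalg.inv(d['T'])
    return cv2.projectPoints(np.atleast_2d(P).astype(float),cv2.Rodrigues(T[:3,:3])[0],T[:3,3],d['K'],np.array([float(d['k1']),0,0,0,0.]))[0][:,0]
E
python3 - <<'E'
from h import *
print(telemetry.get_obs())
for n in ["scene","side","wrist"]:
    c,T=snap(n,f"pics/{n}0.png");print(n,T.round(3).tolist(),c["k1"],np.array(c["K"]).tolist())
E
```

```text
pics
{'time': 0.0, 'q': array([6.32542707e+01, 5.01173480e+00, 1.00323800e+01, 9.50981580e+01,
       1.08578799e-03, 9.00009523e+01]), 'qd': array([ 0.06725014, -0.01402155,  0.13263755,  0.01364968,  0.03150689,
       -0.13481983]), 'joint_efforts': array([ 4.52435243e-04, -5.20385706e+01,  4.64806759e+01,  1.62586867e-02,
        2.36220387e-06,  1.07583821e-05]), 'ee_pos': array([0.24740887, 0.49095325, 0.23055839]), 'tcp_rot': array([-1.79922487e+02, -1.08449863e-03,  1.53253317e+02]), 'wrist_force': array([-0.28386096,  0.05740837, -0.52689786]), 'torque': array([ 0.01917468, -0.0207335 ,  0.0177493 ]), 'grasp_force': 0.0, 'opening': 0.0853168671737432}
scene [[-0.407, 0.506, -0.76, 1.326], [0.913, 0.233, -0.334, 0.339], [0.008, -0.83, -0.557, 0.619], [0.0, 0.0, 0.0, 1.0]] -0.0009049616589804902 [[366.1944008438011, 0.0, 318.93973036172235], [0.0, 366.1944008438011, 199.82015895745525], [0.0, 0.0, 1.0]]
side [[0.722, -0.337, 0.604, -0.015], [-0.692, -0.346, 0.634, -0.6], [-0.005, -0.876, -0.483, 0.551], [0.0, 0.0, 0.0, 1.0]] -0.021833975745644028 [[381.15361770778486, 0.0, 316.38630653334116], [0.0, 381.15361770778486, 200.31206971878012], [0.0, 0.0, 1.0]]
wrist [[0.45, 0.86, 0.24, 0.187], [0.893, -0.433, -0.121, 0.521], [0.0, 0.268, -0.963, 0.373], [0.0, 0.0, 0.0, 1.0]] -0.026210241993654917 [[289.7146499592571, 0.0, 317.54224798305484], [0.0, 289.7146499592571, 197.3306275639099], [0.0, 0.0, 1.0]]
```

View pics/scene0.png

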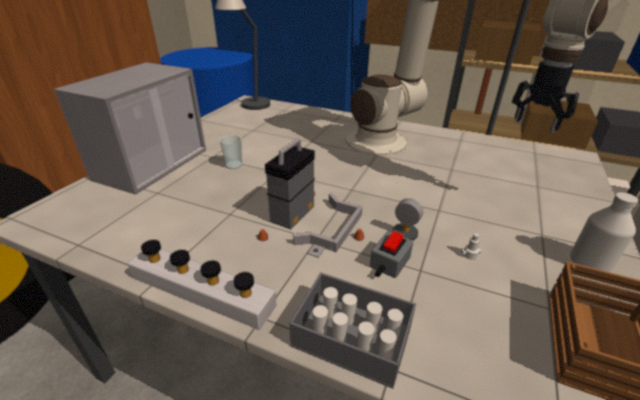

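View pics/side0.png

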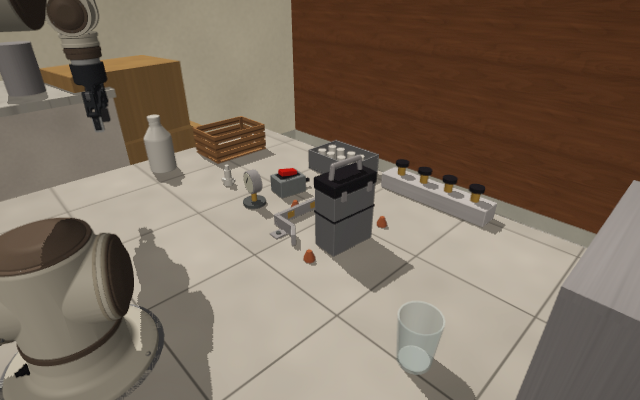

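Scene: battery foot around (290,222), dock (330,225), switch (393,248), gauge (408,212), tips at (263,235) and (360,234). Side: battery foot (343,245), tip (309,256), beaker (415,345). I'll zoom in next.

Run:
```python
import cv2
a=cv2.imread('pics/scene0.png')[130:290,230:440];cv2.imwrite('pics/c1.png',cv2.resize(a,None,fx=3.7,fy=3.7,interpolation=cv2.INTER_CUBIC))
a=cv2.imread('pics/side0.png')[145:275,215:400];cv2.imwrite('pics/c2.png',cv2.resize(a,None,fx=4,fy=4,interpolation=cv2.INTER_CUBIC))
```

```text
(no output)
```

View pics/c1.png

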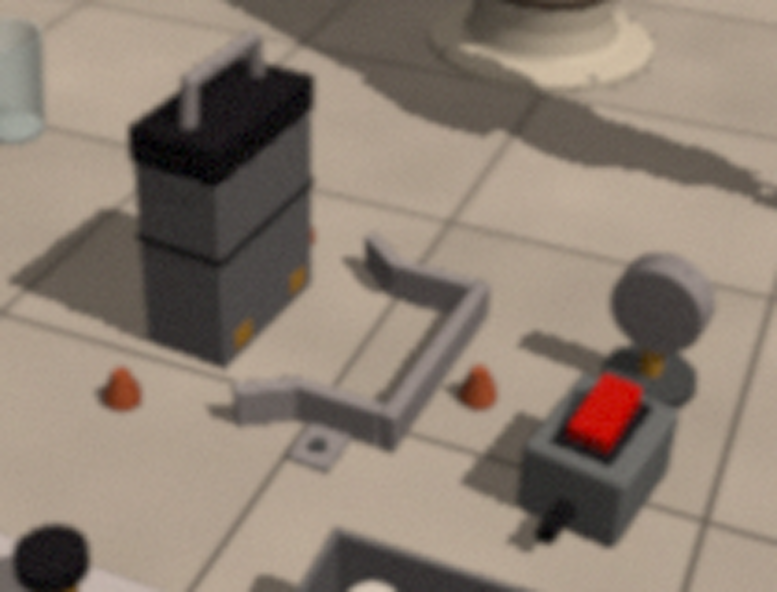

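View pics/c2.png

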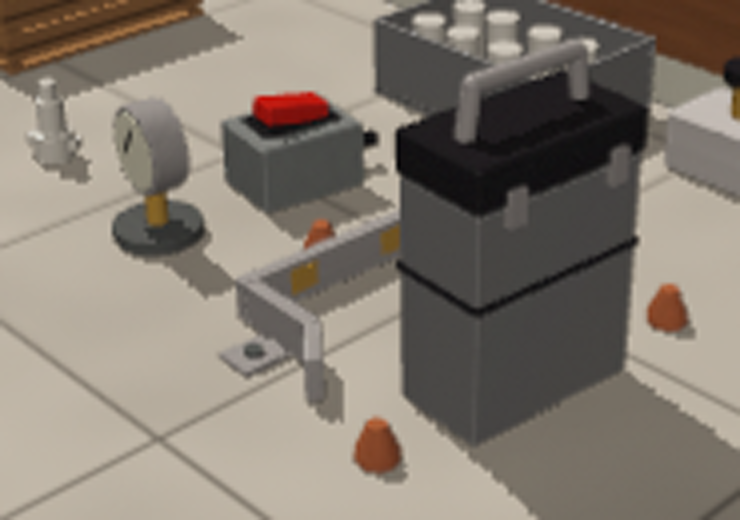

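The crops show all edges clearly: battery foot corners, dock top corners, the red rocker, tips.

Run:
```python
from h import *
S='pics/scene0.png';D='pics/side0.png'
a=lambda u,v:(230+u/3.7-.4,130+v/3.7-.4)
b=lambda u,v:(215+u/4-.4,145+v/4-.4)
P=lambda n,f,uv,z:print(n,pt(f,*uv,z).round(4)[:2]*1000)
print('battery foot');
for uv in [(225,362),(150,335),(308,285)]:P('S',S,a(*uv),0)
for uv in [(475,442),(405,393),(628,370)]:P('D',D,b(*uv),0)
print('dock outer stop tops, elbows, mouths')
for uv in [(487,285),(385,412),(395,262),(298,383),(370,237),(235,387)]:P('S',S,a(*uv),.032)
P('D stop corner',D,b(238,285),.032);P('D elbow',D,b(315,322),.032)
print('pedestal top corners')
for uv in [(520,462),(612,490),(676,415)]:P('S',S,a(*uv),.055)
for uv in [(222,120),(262,147),(362,128)]:P('D',D,b(*uv),.055)
for f,n in [(S,'S'),(D,'D')]:
    h=cv2.cvtColor(cv2.imread(f),cv2.COLOR_BGR2HSV)
    m=((h[...,1]>200)&(h[...,2]>150)&((h[...,0]<6)|(h[...,0]>174))).astype(np.uint8)
    k,l,st,ce=cv2.connectedComponentsWithStats(m)
    for i in range(1,k):
        if st[i,4]>30: print(n,'red',st[i],ce[i].round(1)); P('',f,ce[i],.07)
print(tri(S,a(605,412),D,b(291,106)))
print('tips')
for uv in [(122,407),(478,404)]:P('S',S,a(*uv),0)
for uv in [(378,470),(668,328)]:P('D',D,b(*uv),0)
P('gaugeS',S,a(650,385),0);P('gaugeD',D,b(158,230),0)
P('beakerS',S,(232,164),0);P('beakerD',D,(415,358),0)
P('nozS',S,(472,254),0)
```

```text
battery foot
S [637.6 -47.6]
S [ 632.  -114.5]
S [522.3 -33.7]
D [516.9 -98.3]
D [521.8 -33. ]
D [ 641.1 -113.8]
dock outer stop tops, elbows, mouths
S [507.3 108.8]
S [676.5  94.2]
S [507.4  33.8]
S [673.   28.5]
S [482.5   2.5]
S [694.7  -8.7]
D stop corner [496.4  99.2]
D elbow [503.2  29.6]
pedestal top corners
S [711.3 196.7]
S [712.  254.1]
S [627.3 274.3]
D [617.3 270.5]
D [609.4 211.9]
D [684.6 184.3]
S red [385 232  18  18 195] [393.6 240. ]
 [657.8 235.2]
D red [279 168  17   5  45] [286.3 169.9]
 [654.4 236.2]
(array([0.65669258, 0.23423022, 0.06601974]), np.float64(1.2964008206049972e-05))
tips
S [713.  -89.7]
S [605.6 137.5]
D [457.5 -77.7]
D [ 698.6 -101.2]
gaugeS [533.7 243.7]
gaugeD [534.2 246.3]
beakerS [ 402.6 -403.9]
beakerD [ 408.4 -397.8]
nozS [544. 414.]
```

```bash
r='x'; python3 -m handwheel '[{"tx":-0.03,"ty":-0.0236,"tz":-0.012},{"tx":-0.03,"ty":-0.0236,"tz":-0.012},{"tx":-0.03,"ty":-0.0236,"tz":-0.012},{"tx":-0.03,"ty":-0.0236,"tz":-0.012},{"tx":-0.03,"ty":-0.0236,"tz":-0.012},{"tx":-0.03,"ty":-0.0236,"tz":-0.012},{"tx":-0.03,"ty":-0.0236,"tz":-0.012},{"tx":-0.03,"ty":-0.0236,"tz":-0.012},{"tx":-0.03,"ty":-0.0236,"tz":-0.012},{"tx":-0.03,"ty":-0.0236,"tz":-0.012}]'
python3 -m handwheel '[{"tx":-0.03,"ty":-0.0236},{"tx":-0.03,"ty":-0.0236},{"tx":-0.03,"ty":-0.0236},{"tx":-0.03,"ty":-0.0236},{"tx":-0.03,"ty":-0.0236},{"tx":-0.03,"ty":-0.0236},{"tx":-0.03,"ty":-0.0236},{"tx":-0.03,"ty":-0.0236},{"tx":-0.03,"ty":-0.0236},{"tx":-0.03,"ty":-0.0236}]'
python3 -m handwheel '[{"az":-10.2},{"az":-10.2},{"az":-10.2},{"az":-10.2},{"az":-10.2},{"az":-10.2},{"az":-10.2},{"az":-10.2},{"az":-10.2},{"az":-10.2}]'
python3 -m handwheel '[{"az":-9,"jaw":0.5},{"jaw":0.5},{"jaw":0.5},{"jaw":0.5},{"jaw":0.5},{"jaw":0.5},{"jaw":0.5},{"jaw":0.5},{"jaw":0.5},{"jaw":0.5}]'
python3 - <<'E'
from h import *
o=telemetry.get_obs();print(o['ee_pos'],o['tcp_rot'],o['q'],o['opening'],o['time'])
snap('wrist','pics/w1.png')
E
```

```text
[0.2474305  0.49100068 0.23074011] [-1.79940532e+02 -3.27079762e-04  1.53256069e+02] [6.32548762e+01 5.00419889e+00 1.00445941e+01 9.50998628e+01
 3.25842047e-04 8.99988073e+01] 0.08536880620389947 0.15$[0]: bad value
$[0]: bad value
$[0]: bad value
$[0]: bad value
```

View pics/w1.png

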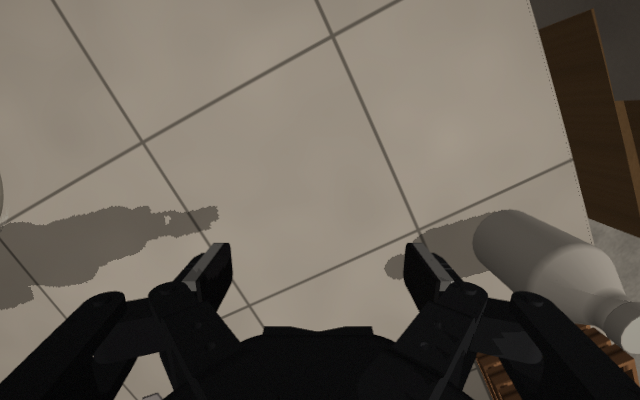

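The wrist view still shows the start area (fingers at the bottom, camera-side ground in the upper half): nothing moved, because rows need all their keys. Retrying, stopping above the dock to look.

```bash
python3 -m handwheel '[{"tx":-0.0487,"ty":-0.0215,"tz":-0.016,"ax":0,"ay":0,"az":0,"jaw":0.5},{"tx":-0.0487,"ty":-0.0215,"tz":-0.016,"ax":0,"ay":0,"az":0,"jaw":0.5},{"tx":-0.0487,"ty":-0.0215,"tz":-0.016,"ax":0,"ay":0,"az":0,"jaw":0.5},{"tx":-0.0487,"ty":-0.0215,"tz":-0.016,"ax":0,"ay":0,"az":0,"jaw":0.5},{"tx":-0.0487,"ty":-0.0215,"tz":-0.016,"ax":0,"ay":0,"az":0,"jaw":0.5},{"tx":-0.0487,"ty":-0.0215,"tz":-0.016,"ax":0,"ay":0,"az":0,"jaw":0.5},{"tx":-0.0487,"ty":-0.0215,"tz":-0.016,"ax":0,"ay":0,"az":0,"jaw":0.5},{"tx":-0.0487,"ty":-0.0215,"tz":-0.016,"ax":0,"ay":0,"az":0,"jaw":0.5},{"tx":-0.0487,"ty":-0.0215,"tz":-0.016,"ax":0,"ay":0,"az":0,"jaw":0.5},{"tx":-0.0487,"ty":-0.0215,"tz":-0.016,"ax":0,"ay":0,"az":0,"jaw":0.5}]' &&
python3 -m handwheel '[{"tx":0,"ty":0,"tz":0,"ax":0,"ay":0,"az":-10.2,"jaw":0.5},{"tx":0,"ty":0,"tz":0,"ax":0,"ay":0,"az":-10.2,"jaw":0.5},{"tx":0,"ty":0,"tz":0,"ax":0,"ay":0,"az":-10.2,"jaw":0.5},{"tx":0,"ty":0,"tz":0,"ax":0,"ay":0,"az":-10.2,"jaw":0.5},{"tx":0,"ty":0,"tz":0,"ax":0,"ay":0,"az":-10.2,"jaw":0.5},{"tx":0,"ty":0,"tz":0,"ax":0,"ay":0,"az":-10.2,"jaw":0.5},{"tx":0,"ty":0,"tz":0,"ax":0,"ay":0,"az":-10.2,"jaw":0.5},{"tx":0,"ty":0,"tz":0,"ax":0,"ay":0,"az":-10.2,"jaw":0.5},{"tx":0,"ty":0,"tz":0,"ax":0,"ay":0,"az":-10.2,"jaw":0.5},{"tx":0,"ty":0,"tz":0,"ax":0,"ay":0,"az":-10.2,"jaw":0.5}]' && python3 -m handwheel '[{"tx":0,"ty":0,"tz":0,"ax":0,"ay":0,"az":-9,"jaw":0.5},{"tx":0,"ty":0,"tz":0,"ax":0,"ay":0,"az":0,"jaw":0.5},{"tx":0,"ty":0,"tz":0,"ax":0,"ay":0,"az":0,"jaw":0.5},{"tx":0,"ty":0,"tz":0,"ax":0,"ay":0,"az":0,"jaw":0.5},{"tx":0,"ty":0,"tz":0,"ax":0,"ay":0,"az":0,"jaw":0.5},{"tx":0,"ty":0,"tz":0,"ax":0,"ay":0,"az":0,"jaw":0.5},{"tx":0,"ty":0,"tz":0,"ax":0,"ay":0,"az":0,"jaw":0.5},{"tx":0,"ty":0,"tz":0,"ax":0,"ay":0,"az":0,"jaw":0.5},{"tx":0,"ty":0,"tz":0,"ax":0,"ay":0,"az":0,"jaw":0.5},{"tx":0,"ty":0,"tz":0,"ax":0,"ay":0,"az":0,"jaw":0.5}]'
python3 - <<'E'
from h import *
o=telemetry.get_obs();print(o['ee_pos'],o['tcp_rot'],o['q'],o['opening'],o['time'])
snap('wrist','pics/w2.png')
E
```

```text
time: 1.45
ee_pos: [0.5864, 0.0784, 0.3918]
tcp_rot: [180.0, 0.0, 153.3]
wrist_force: [1.0, 0.2, 1.1]
opening: 0.0638
grasp_force: 0.0
time: 2.7
ee_pos: [0.5857, 0.08, 0.391]
tcp_rot: [180.0, -0.0, -104.4]
wrist_force: [0.0, 0.3, -0.3]
opening: 0.0641
grasp_force: 0.0
time: 3.95
ee_pos: [0.5857, 0.08, 0.3913]
tcp_rot: [-180.0, 0.0, -95.7]
wrist_force: [0.2, -0.3, 0.5]
opening: 0.0642
grasp_force: 0.0
[0.58566729 0.07999172 0.39127196] [-1.79999949e+02  1.86525621e-04 -9.57467024e+01] [ 7.77737740e+00  2.00793291e+01  4.68625050e+01  1.16783083e+02
  1.69426125e-04 -7.64759202e+01] 0.06419019440428496 3.95
```

View pics/w2.png

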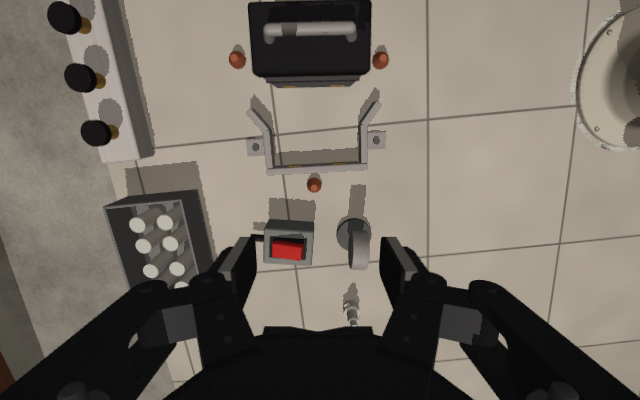

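Wrist view: lid corners (371,70), (252,77), (370,0), dock stop top edge from (267,174) to (368,169), guide elbows (271,137), (360,130), rocker (288,248).

Run:
```python
from h import *
W='pics/w2.png'
def P(n,z,*L):print(n,[(pt(W,*uv,z)[:2]*1000).round(1).tolist() for uv in L])
P('lid',.185,(252,77),(371,70),(370,1),(248,10))
P('dock stop outer',.032,(267,174),(368,169))
P('stop inner',.032,(275,167),(360,162))
P('elbows inner',.032,(272,137),(360,130)); P('mouth',.032,(248,111),(378,101))
P('tips',.01,(237,60),(381,60),(314,185))
P('pedestal top',.055,(264,221),(314,222),(312,265),(263,263))
img=cv2.imread(W);h=cv2.cvtColor(img,cv2.COLOR_BGR2HSV)
m=((h[...,1]>200)&(h[...,2]>120)&((h[...,0]<6)|(h[...,0]>174))).astype(np.uint8)
c=max(cv2.findContours(m,0,2)[0],key=cv2.contourArea);r=cv2.minAreaRect(c);print(r);b=cv2.boxPoints(r);print(b);P('rocker',.07,*b.tolist(),r[0])
```

```text
lid [[648.7, -38.2], [514.9, -32.1], [512.1, -100.9], [642.6, -105.5]]
dock stop outer [[678.0, 100.5], [500.5, 109.4]]
stop inner [[662.2, 89.6], [513.7, 95.7]]
elbows inner [[660.2, 38.0], [510.3, 41.3]]
mouth [[694.1, -8.4], [477.7, -2.6]]
tips [[704.4, -92.4], [465.1, -68.3], [598.4, 133.7]]
pedestal top [[691.0, 179.1], [603.7, 189.7], [616.0, 273.1], [705.2, 260.2]]
((278.7499694824219, 250.24996948242188), (15.132086753845215, 12.727922439575195), 8.130102157592773)
[[270.36    255.47995]
 [272.15997 242.87996]
 [287.13995 245.01999]
 [285.33997 257.62   ]]
rocker [[686.1, 239.1], [679.4, 215.4], [654.0, 222.0], [660.3, 245.8], [669.9, 230.5]]
```

```bash
python3 - <<'E'
from h import *
for uv in [(137,185),(205,148)]: print(pt('pics/scene0.png',*uv,0).round(3))
E
python3 -m handwheel '[{"tx":0,"ty":0,"tz":0,"ax":0,"ay":0,"az":-2.7,"jaw":0.5},{"tx":0.0338,"ty":0,"tz":0,"ax":0,"ay":0,"az":0,"jaw":0.5},{"tx":0.0338,"ty":0,"tz":0,"ax":0,"ay":0,"az":0,"jaw":0.5},{"tx":0.0338,"ty":0,"tz":0,"ax":0,"ay":0,"az":0,"jaw":0.5},{"tx":0.0338,"ty":0,"tz":0,"ax":0,"ay":0,"az":0,"jaw":0.5},{"tx":0.0338,"ty":0,"tz":0,"ax":0,"ay":0,"az":0,"jaw":0.5},{"tx":0.0338,"ty":0,"tz":0,"ax":0,"ay":0,"az":0,"jaw":0.5},{"tx":0.0338,"ty":0,"tz":0,"ax":0,"ay":0,"az":0,"jaw":0.5},{"tx":0.0338,"ty":0,"tz":0,"ax":0,"ay":0,"az":0,"jaw":0.5},{"tx":0,"ty":0,"tz":0,"ax":0,"ay":0,"az":0,"jaw":0.5}]' && python3 -m handwheel '[{"tx":0,"ty":0,"tz":0,"ax":0,"ay":-8,"az":0,"jaw":0.5},{"tx":0,"ty":0,"tz":0,"ax":0,"ay":-8,"az":0,"jaw":0.5},{"tx":0,"ty":0,"tz":0,"ax":0,"ay":-8,"az":0,"jaw":0.5},{"tx":0,"ty":0,"tz":0,"ax":0,"ay":-8,"az":0,"jaw":0.5},{"tx":0,"ty":0,"tz":0,"ax":0,"ay":-8,"az":0,"jaw":0.5},{"tx":0,"ty":0,"tz":0,"ax":0,"ay":0,"az":0,"jaw":0.5},{"tx":0,"ty":0,"tz":0,"ax":0,"ay":0,"az":0,"jaw":0.5},{"tx":0,"ty":0,"tz":0,"ax":0,"ay":0,"az":0,"jaw":0.5},{"tx":0,"ty":0,"tz":0,"ax":0,"ay":0,"az":0,"jaw":0.5},{"tx":0,"ty":0,"tz":0,"ax":0,"ay":0,"az":0,"jaw":0.5}]'; python3 -c "
from h import *
print(telemetry.get_obs()['q'])"
```

```text
[ 0.647 -0.596  0.   ]
[ 0.339 -0.572  0.   ]
time: 5.25
ee_pos: [0.5711, -0.192, 0.3907]
tcp_rot: [180.0, -0.0, -93.2]
wrist_force: [-0.1, 0.8, 0.2]
opening: 0.0639
grasp_force: 0.0
time: 6.5
ee_pos: [0.5634, -0.1759, 0.3688]
tcp_rot: [-178.2, 39.2, -92.9]
wrist_force: [0.4, -0.1, -0.6]
opening: 0.0642
grasp_force: 0.0
[ -33.07218521   32.55056854   52.46251368  130.46187371   34.16924886
 -125.94323292]
```

```bash
python3 -m handwheel '[{"tx":0.0322,"ty":0,"tz":0.0383,"ax":0,"ay":0,"az":0,"jaw":0.5},{"tx":0.0322,"ty":0,"tz":0.0383,"ax":0,"ay":0,"az":0,"jaw":0.5},{"tx":0.0322,"ty":0,"tz":0.0383,"ax":0,"ay":0,"az":0,"jaw":0.5},{"tx":0.0322,"ty":0,"tz":0.0383,"ax":0,"ay":0,"az":0,"jaw":0.5},{"tx":0.0322,"ty":0,"tz":0.0383,"ax":0,"ay":0,"az":0,"jaw":0.5},{"tx":0.0322,"ty":0,"tz":0.0383,"ax":0,"ay":0,"az":0,"jaw":0.5},{"tx":0,"ty":0,"tz":0,"ax":0,"ay":0,"az":0,"jaw":0.5},{"tx":0,"ty":0,"tz":0,"ax":0,"ay":0,"az":0,"jaw":0.5},{"tx":0,"ty":0,"tz":0,"ax":0,"ay":0,"az":0,"jaw":0.5},{"tx":0,"ty":0,"tz":0,"ax":0,"ay":0,"az":0,"jaw":0.5}]'; python3 -c "
from h import *
o=telemetry.get_obs();print(o['q']);print(R.from_euler('xyz',o['tcp_rot'],degrees=True).as_matrix().round(3))"
```

```text
time: 7.75
ee_pos: [0.5707, -0.1813, 0.07]
tcp_rot: [-178.1, 39.2, -92.8]
wrist_force: [0.4, -0.5, -0.2]
opening: 0.0641
grasp_force: 0.0
[ -33.13172678   28.47973153   13.04653839   95.04898471   34.1817575
 -125.98093962]
[[-0.038 -0.997  0.065]
 [-0.774  0.07   0.629]
 [-0.631 -0.026 -0.775]]
```

```bash
python3 -m handwheel '[{"tx":0.017,"ty":-0.003,"tz":0.021,"ax":0,"ay":0,"az":0,"jaw":0.5},{"tx":0,"ty":0,"tz":0,"ax":-1.8,"ay":0,"az":0,"jaw":0.5},{"tx":0.017,"ty":0,"tz":0.021,"ax":0,"ay":0,"az":0,"jaw":0.5},{"tx":-0.0077,"ty":0,"tz":0.0063,"ax":0,"ay":0,"az":0,"jaw":0.5},{"tx":-0.0077,"ty":0,"tz":0.0063,"ax":0,"ay":0,"az":0,"jaw":0.5},{"tx":-0.0077,"ty":0,"tz":0.0063,"ax":0,"ay":0,"az":0,"jaw":0.5},{"tx":-0.0077,"ty":0,"tz":0.0063,"ax":0,"ay":0,"az":0,"jaw":0.5},{"tx":-0.0077,"ty":0,"tz":0.0063,"ax":0,"ay":0,"az":0,"jaw":0.5},{"tx":0,"ty":0,"tz":0,"ax":0,"ay":0,"az":0,"jaw":0.5},{"tx":0,"ty":0,"tz":0,"ax":0,"ay":0,"az":0,"jaw":0.5}]'; python3 -c "
from h import *
o=telemetry.get_obs();print(o['q']);print(R.from_euler('xyz',o['tcp_rot'],degrees=True).as_matrix().round(3))
snap('side','pics/s1.png');a=cv2.imread('pics/s1.png')[130:300,230:450];cv2.imwrite('pics/s1c.png',cv2.resize(a,None,fx=3.5,fy=3.5))"
```

```text
time: 9.0
ee_pos: [0.5763, -0.1313, 0.0143]
tcp_rot: [180.0, 39.2, -92.9]
wrist_force: [0.6, -0.3, 0.6]
opening: 0.0643
grasp_force: 0.0
[ -28.75710499   28.45148347    6.74575634   87.9140805    34.67410198
 -122.02967464]
[[-0.039 -0.999  0.032]
 [-0.774  0.051  0.632]
 [-0.632  0.    -0.775]]
```

View pics/s1c.png

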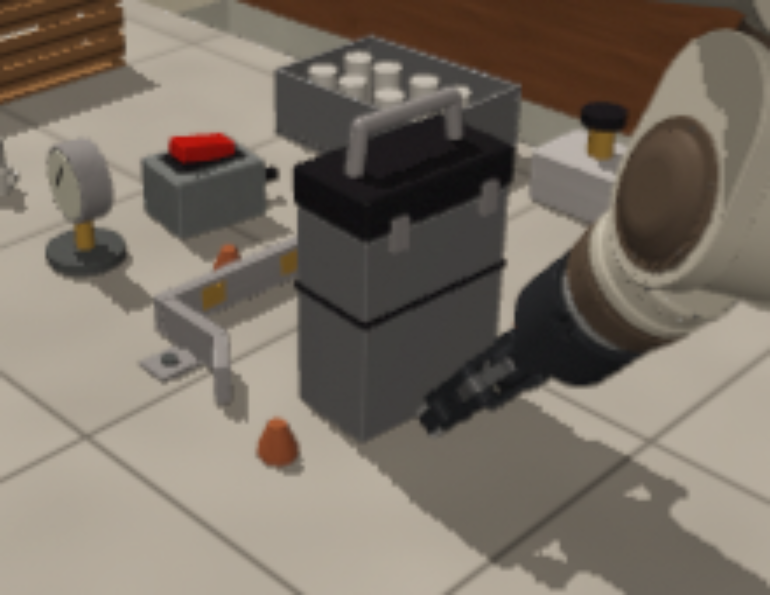

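Fingertips low at about crop (430,420), just short of the battery's back face; body clear. Pushing.

```bash
python3 -m handwheel '[{"tx":-0.0047,"ty":0,"tz":0.0038,"ax":0,"ay":0,"az":0,"jaw":0.5},{"tx":-0.0047,"ty":0,"tz":0.0038,"ax":0,"ay":0,"az":0,"jaw":0.5},{"tx":-0.0023,"ty":0,"tz":0.0019,"ax":0,"ay":0,"az":0,"jaw":0.5},{"tx":-0.0023,"ty":0,"tz":0.0019,"ax":0,"ay":0,"az":0,"jaw":0.5},{"tx":-0.0023,"ty":0,"tz":0.0019,"ax":0,"ay":0,"az":0,"jaw":0.5},{"tx":-0.0023,"ty":0,"tz":0.0019,"ax":0,"ay":0,"az":0,"jaw":0.5},{"tx":-0.0047,"ty":0,"tz":0.0038,"ax":0,"ay":0,"az":0,"jaw":0.5},{"tx":-0.0047,"ty":0,"tz":0.0038,"ax":0,"ay":0,"az":0,"jaw":0.5},{"tx":-0.0047,"ty":0,"tz":0.0038,"ax":0,"ay":0,"az":0,"jaw":0.5},{"tx":-0.0047,"ty":0,"tz":0.0038,"ax":0,"ay":0,"az":0,"jaw":0.5}]'; python3 -m handwheel '[{"tx":-0.0047,"ty":0,"tz":0.0038,"ax":0,"ay":0,"az":0,"jaw":0.5},{"tx":-0.0047,"ty":0,"tz":0.0038,"ax":0,"ay":0,"az":0,"jaw":0.5},{"tx":-0.0047,"ty":0,"tz":0.0038,"ax":0,"ay":0,"az":0,"jaw":0.5},{"tx":-0.0047,"ty":0,"tz":0.0038,"ax":0,"ay":0,"az":0,"jaw":0.5},{"tx":-0.0047,"ty":0,"tz":0.0038,"ax":0,"ay":0,"az":0,"jaw":0.5},{"tx":-0.0047,"ty":0,"tz":0.0038,"ax":0,"ay":0,"az":0,"jaw":0.5},{"tx":0,"ty":0,"tz":0,"ax":0,"ay":0,"az":0,"jaw":0.5},{"tx":0,"ty":0,"tz":0,"ax":0,"ay":0,"az":0,"jaw":0.5},{"tx":0,"ty":0,"tz":0,"ax":0,"ay":0,"az":0,"jaw":0.5},{"tx":0,"ty":0,"tz":0,"ax":0,"ay":0,"az":0,"jaw":0.5}]'; python3 -c "
from h import *
snap('side','pics/s2.png');a=cv2.imread('pics/s2.png')[130:300,230:450]
snap('scene','pics/S2.png');b=cv2.imread('pics/S2.png')[120:290,230:450]
cv2.imwrite('pics/s2c.png',cv2.resize(np.hstack([a,b]),None,fx=1.81,fy=1.81,interpolation=2))
print(telemetry.get_obs()['q'])"
```

```text
time: 10.3
ee_pos: [0.579, -0.0846, 0.0143]
tcp_rot: [-180.0, 39.1, -92.9]
wrist_force: [-0.4, -10.9, 0.4]
opening: 0.0636
grasp_force: 5.2
time: 11.55
ee_pos: [0.5807, -0.0476, 0.0144]
tcp_rot: [-180.0, 39.2, -92.9]
wrist_force: [1.6, -5.3, -1.1]
opening: 0.0641
grasp_force: 2.6
[ -21.68877019   22.5716531    -0.84042339   81.27309528   36.71783052
 -113.65725474]
```

View pics/s2c.png

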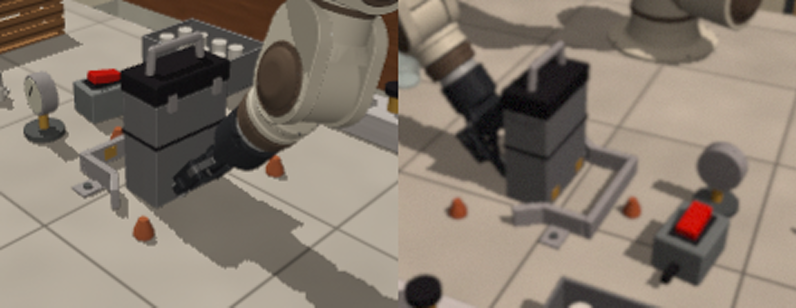

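Box upright and entering the mouth squarely; tips undisturbed. Continue.

```bash
python3 -m handwheel '[{"tx":-0.0047,"ty":0,"tz":0.0038,"ax":0,"ay":0,"az":0,"jaw":0.5},{"tx":-0.0047,"ty":0,"tz":0.0038,"ax":0,"ay":0,"az":0,"jaw":0.5},{"tx":-0.0047,"ty":0,"tz":0.0038,"ax":0,"ay":0,"az":0,"jaw":0.5},{"tx":-0.0047,"ty":0,"tz":0.0038,"ax":0,"ay":0,"az":0,"jaw":0.5},{"tx":-0.0047,"ty":0,"tz":0.0038,"ax":0,"ay":0,"az":0,"jaw":0.5},{"tx":-0.0047,"ty":0,"tz":0.0038,"ax":0,"ay":0,"az":0,"jaw":0.5},{"tx":-0.0047,"ty":0,"tz":0.0038,"ax":0,"ay":0,"az":0,"jaw":0.5},{"tx":-0.0047,"ty":0,"tz":0.0038,"ax":0,"ay":0,"az":0,"jaw":0.5},{"tx":-0.0047,"ty":0,"tz":0.0038,"ax":0,"ay":0,"az":0,"jaw":0.5},{"tx":0,"ty":0,"tz":0,"ax":0,"ay":0,"az":0,"jaw":0.5}]'; python3 -m handwheel '[{"tx":-0.0008,"ty":0,"tz":0.0006,"ax":0,"ay":0,"az":0,"jaw":0.5},{"tx":-0.0008,"ty":0,"tz":0.0006,"ax":0,"ay":0,"az":0,"jaw":0.5},{"tx":-0.0008,"ty":0,"tz":0.0006,"ax":0,"ay":0,"az":0,"jaw":0.5},{"tx":-0.0008,"ty":0,"tz":0.0006,"ax":0,"ay":0,"az":0,"jaw":0.5},{"tx":-0.0008,"ty":0,"tz":0.0006,"ax":0,"ay":0,"az":0,"jaw":0.5},{"tx":-0.0008,"ty":0,"tz":0.0006,"ax":0,"ay":0,"az":0,"jaw":0.5},{"tx":-0.0008,"ty":0,"tz":0.0006,"ax":0,"ay":0,"az":0,"jaw":0.5},{"tx":-0.0008,"ty":0,"tz":0.0006,"ax":0,"ay":0,"az":0,"jaw":0.5},{"tx":-0.0008,"ty":0,"tz":0.0006,"ax":0,"ay":0,"az":0,"jaw":0.5},{"tx":-0.0008,"ty":0,"tz":0.0006,"ax":0,"ay":0,"az":0,"jaw":0.5}]'
```

```text
time: 12.9
ee_pos: [0.5832, 0.007, 0.0145]
tcp_rot: [180.0, 39.1, -92.9]
wrist_force: [1.9, -4.1, -2.0]
opening: 0.0637
grasp_force: 2.0
time: 14.15
ee_pos: [0.5836, 0.0164, 0.0145]
tcp_rot: [179.9, 39.1, -93.0]
wrist_force: [-0.5, -8.2, -4.7]
opening: 0.0641
grasp_force: 4.1
```

Still sliding at 8 N; creep on.

```bash
python3 -m handwheel '[{"tx":-0.0008,"ty":0,"tz":0.0006,"ax":0,"ay":0,"az":0,"jaw":0.5},{"tx":-0.0008,"ty":0,"tz":0.0006,"ax":0,"ay":0,"az":0,"jaw":0.5},{"tx":-0.0008,"ty":0,"tz":0.0006,"ax":0,"ay":0,"az":0,"jaw":0.5},{"tx":-0.0008,"ty":0,"tz":0.0006,"ax":0,"ay":0,"az":0,"jaw":0.5},{"tx":0,"ty":0,"tz":0,"ax":0,"ay":0,"az":0,"jaw":0.5},{"tx":0,"ty":0,"tz":0,"ax":0,"ay":0,"az":0,"jaw":0.5},{"tx":0,"ty":0,"tz":0,"ax":0,"ay":0,"az":0,"jaw":0.5},{"tx":0,"ty":0,"tz":0,"ax":0,"ay":0,"az":0,"jaw":0.5},{"tx":0,"ty":0,"tz":0,"ax":0,"ay":0,"az":0,"jaw":0.5},{"tx":0,"ty":0,"tz":0,"ax":0,"ay":0,"az":0,"jaw":0.5}]'
```

```text
time: 15.4
ee_pos: [0.5837, 0.0205, 0.0145]
tcp_rot: [179.9, 39.1, -93.0]
wrist_force: [0.7, -6.2, -5.2]
opening: 0.064
grasp_force: 3.5
```

```bash
python3 -m handwheel '[{"tx":-0.0008,"ty":0,"tz":0.0006,"ax":0,"ay":0,"az":0,"jaw":0.5},{"tx":-0.0008,"ty":0,"tz":0.0006,"ax":0,"ay":0,"az":0,"jaw":0.5},{"tx":-0.0008,"ty":0,"tz":0.0006,"ax":0,"ay":0,"az":0,"jaw":0.5},{"tx":-0.0008,"ty":0,"tz":0.0006,"ax":0,"ay":0,"az":0,"jaw":0.5},{"tx":0,"ty":0,"tz":0,"ax":0,"ay":0,"az":0,"jaw":0.5},{"tx":0,"ty":0,"tz":0,"ax":0,"ay":0,"az":0,"jaw":0.5},{"tx":0,"ty":0,"tz":0,"ax":0,"ay":0,"az":0,"jaw":0.5},{"tx":0,"ty":0,"tz":0,"ax":0,"ay":0,"az":0,"jaw":0.5},{"tx":0,"ty":0,"tz":0,"ax":0,"ay":0,"az":0,"jaw":0.5},{"tx":0,"ty":0,"tz":0,"ax":0,"ay":0,"az":0,"jaw":0.5}]'
python3 -c "
from h import *
snap('side','pics/s3.png');a=cv2.imread('pics/s3.png')[130:260,230:400]
snap('scene','pics/S3.png');b=cv2.imread('pics/S3.png')[130:260,250:420]
cv2.imwrite('pics/s3c.png',cv2.resize(np.hstack([a,b]),None,fx=2.35,fy=2.35,interpolation=2))"
```

```text
time: 16.65
ee_pos: [0.5843, 0.0218, 0.0145]
tcp_rot: [180.0, 38.8, -93.0]
wrist_force: [-3.2, -25.6, -1.9]
opening: 0.0642
grasp_force: 12.9
```

View pics/s3c.png

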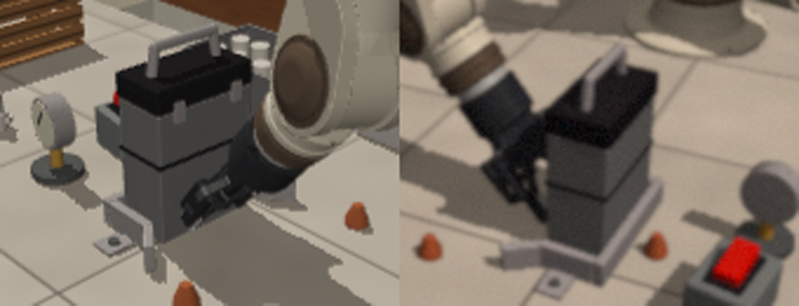

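Box stands upright in the dock against the stop (force rose to 26 N). I'll check squareness through the push moment and the pictures.

Run:
```python
from h import *
o=telemetry.get_obs();Rm=R.from_euler('xyz',o['tcp_rot'],degrees=True).as_matrix()
print(o['wrist_force'],o['torque'],'tool',Rm.T@o['wrist_force'],Rm.T@o['torque'])
S='pics/S3.png'
# lid right/front edges in scene: corners from crop (x/2.35+250-170*.., y/2.35+130)
a=lambda u,v:(250+(u-399.5)/2.35,130+v/2.35)
for n,uv,z in [('lid far front',(626,118),.185),('lid near front',(657,72),.185),('lid far back',(547,105),.185),('stop outer far',(604,270),.032),('stop outer near',(661,184),.032)]:
    print(n,(pt(S,*a(*uv),z)[:2]*1000).round(1))
```

```text
[ -3.43708629 -25.07188502  -3.19461597] [-4.68255496  0.53892151  0.91320413] tool [ 21.64880476   2.11832151 -13.32143078] [-0.80021113  4.70450972 -0.52720923]
lid far front [633.5 103.5]
lid near front [528.6  99.9]
lid far back [642.9  22.2]
stop outer far [686.8 107.2]
stop outer near [515.  111.5]
```

```bash
python3 -m handwheel '[{"tx":0,"ty":0,"tz":0,"ax":-0.3,"ay":0,"az":-0.4,"jaw":0.5},{"tx":0,"ty":0,"tz":0,"ax":-0.3,"ay":0,"az":-0.4,"jaw":0.5},{"tx":0,"ty":0,"tz":0,"ax":-0.3,"ay":0,"az":-0.4,"jaw":0.5},{"tx":0,"ty":0,"tz":0,"ax":0,"ay":0,"az":0,"jaw":0.5},{"tx":0,"ty":0,"tz":0,"ax":0,"ay":0,"az":0,"jaw":0.5},{"tx":0,"ty":0,"tz":0,"ax":0,"ay":0,"az":0,"jaw":0.5},{"tx":0,"ty":0,"tz":0,"ax":0,"ay":0,"az":0,"jaw":0.5},{"tx":0,"ty":0,"tz":0,"ax":0,"ay":0,"az":0,"jaw":0.5},{"tx":0,"ty":0,"tz":0,"ax":0,"ay":0,"az":0,"jaw":0.5},{"tx":0,"ty":0,"tz":0,"ax":0,"ay":0,"az":0,"jaw":0.5}]';python3 - <<'E'
from h import *
o=telemetry.get_obs();Rm=R.from_euler('xyz',o['tcp_rot'],degrees=True).as_matrix()
F=o['wrist_force'];T=o['torque'];r=.24*Rm[:,2]
print(F,T,'lat',(T[2]+r[1]*F[0])/F[1]-r[0])
E
```

```text
time: 18.0
ee_pos: [0.5844, 0.0215, 0.0145]
tcp_rot: [180.0, 38.8, -91.6]
wrist_force: [-1.6, -25.5, -2.0]
opening: 0.0641
grasp_force: 12.8
[ -1.55881908 -25.45313997  -1.96101133] [-4.80426866  0.30281069 -0.79537237] lat 0.03625198502281636
```

```bash
python3 -m handwheel '[{"tx":0.002,"ty":0,"tz":-0.0016,"ax":0,"ay":0,"az":0,"jaw":0.5},{"tx":0.0077,"ty":0,"tz":-0.0063,"ax":0,"ay":0,"az":0,"jaw":0.5},{"tx":0.0154,"ty":0,"tz":-0.0126,"ax":0,"ay":0,"az":0,"jaw":0.5},{"tx":0.0154,"ty":0,"tz":-0.0126,"ax":0,"ay":0,"az":0,"jaw":0.5},{"tx":0.0154,"ty":0,"tz":-0.0126,"ax":0,"ay":0,"az":0,"jaw":0.5},{"tx":-0.0285,"ty":0,"tz":-0.035,"ax":0,"ay":0,"az":0,"jaw":0.5},{"tx":-0.0285,"ty":0,"tz":-0.035,"ax":0,"ay":0,"az":0,"jaw":0.5},{"tx":-0.0285,"ty":0,"tz":-0.035,"ax":0,"ay":0,"az":0,"jaw":0.5},{"tx":-0.0285,"ty":0,"tz":-0.035,"ax":0,"ay":0,"az":0,"jaw":0.5},{"tx":-0.0285,"ty":0,"tz":-0.035,"ax":0,"ay":0,"az":0,"jaw":0.5}]' && python3 -m handwheel '[{"tx":-0.0285,"ty":0,"tz":-0.035,"ax":0,"ay":0,"az":0,"jaw":-1},{"tx":0,"ty":0,"tz":0,"ax":0,"ay":8,"az":0,"jaw":-1},{"tx":0,"ty":0,"tz":0,"ax":0,"ay":8,"az":0,"jaw":-1},{"tx":0,"ty":0,"tz":0,"ax":0,"ay":8,"az":0,"jaw":-1},{"tx":0,"ty":0,"tz":0,"ax":0,"ay":8,"az":0,"jaw":-1},{"tx":0,"ty":0,"tz":0,"ax":0,"ay":6.8,"az":0,"jaw":-1},{"tx":0,"ty":0,"tz":0,"ax":0,"ay":0,"az":0,"jaw":-1},{"tx":0,"ty":0,"tz":0,"ax":0,"ay":0,"az":0,"jaw":-1},{"tx":0,"ty":0,"tz":0,"ax":0,"ay":0,"az":0,"jaw":-1},{"tx":0,"ty":0,"tz":0,"ax":0,"ay":0,"az":0,"jaw":-1}]' 20
python3 - <<'E'
from h import *
print(telemetry.get_obs()['q'])
snap('scene','pics/S4.png')
for W,z in [('pics/w2.png',.07),('pics/S4.png',.07),('pics/scene0.png',.07)]:
    h=cv2.cvtColor(cv2.imread(W),cv2.COLOR_BGR2HSV)
    m=((h[...,1]>170)&(h[...,2]>90)&((h[...,0]<5)|(h[...,0]>175))).astype(np.uint8)
    k,l,st,ce=cv2.connectedComponentsWithStats(m)
    for i in range(1,k):
        if st[i,4]>30:
            c=cv2.findContours((l==i).astype(np.uint8),0,2)[0][0];r=cv2.minAreaRect(c)
            print(W,st[i],(pt(W,*ce[i],z)*1000).round(1)); print([(pt(W,*p,z)[:2]*1000).round(0).tolist() for p in cv2.boxPoints(r)])
E
```

```text
time: 19.25
ee_pos: [0.5821, -0.0473, 0.243]
tcp_rot: [-179.9, 39.3, -91.4]
wrist_force: [1.2, -1.0, -0.2]
opening: 0.0639
grasp_force: 0.0
time: 20.5
ee_pos: [0.5822, -0.0479, 0.2862]
tcp_rot: [-180.0, 0.5, -91.5]
wrist_force: [0.3, -0.7, 0.3]
opening: 0.0004
grasp_force: 0.0
[ -4.92965609  11.6296759   23.72577126 102.12417153   0.46962765
 -93.45960898]
pics/w2.png [272 243  31  17 426] [656.3 233.3  70. ]
[[686.0, 240.0], [679.0, 214.0], [627.0, 226.0], [633.0, 253.0]]
pics/S4.png [384 231  19  21 251] [660.9 235.4  70. ]
[[687.0, 217.0], [616.0, 222.0], [631.0, 254.0], [699.0, 247.0]]
pics/scene0.png [384 231  19  21 252] [660.6 235.3  70. ]
[[687.0, 217.0], [616.0, 222.0], [631.0, 254.0], [699.0, 247.0]]
```

```bash
python3 -m handwheel '[{"tx":-0.0318,"ty":-0.0055,"tz":0,"ax":0,"ay":0.5,"az":0,"jaw":-1},{"tx":-0.0318,"ty":-0.0055,"tz":0,"ax":0,"ay":0,"az":0,"jaw":-1},{"tx":-0.0318,"ty":-0.0055,"tz":0,"ax":0,"ay":0,"az":0,"jaw":-1},{"tx":-0.0318,"ty":-0.0055,"tz":0,"ax":0,"ay":0,"az":0,"jaw":-1},{"tx":-0.0318,"ty":-0.0055,"tz":0,"ax":0,"ay":0,"az":0,"jaw":-1},{"tx":-0.0318,"ty":-0.0055,"tz":0,"ax":0,"ay":0,"az":0,"jaw":-1},{"tx":-0.0318,"ty":-0.0055,"tz":0,"ax":0,"ay":0,"az":0,"jaw":-1},{"tx":-0.0318,"ty":-0.0055,"tz":0,"ax":0,"ay":0,"az":0,"jaw":-1},{"tx":-0.0318,"ty":-0.0055,"tz":0,"ax":0,"ay":0,"az":0,"jaw":-1},{"tx":0,"ty":0,"tz":0,"ax":0,"ay":0,"az":0,"jaw":-1}]' && python3 -m handwheel '[{"tx":0,"ty":0,"tz":0.0415,"ax":0,"ay":0,"az":0,"jaw":-1},{"tx":0,"ty":0,"tz":0.0415,"ax":0,"ay":0,"az":0,"jaw":-1},{"tx":0,"ty":0,"tz":0.0415,"ax":0,"ay":0,"az":0,"jaw":-1},{"tx":0,"ty":0,"tz":0.0415,"ax":0,"ay":0,"az":0,"jaw":-1},{"tx":0,"ty":0,"tz":0.02,"ax":0,"ay":0,"az":0,"jaw":-1},{"tx":0,"ty":0,"tz":0.01,"ax":0,"ay":0,"az":0,"jaw":-1},{"tx":0,"ty":0,"tz":0,"ax":0,"ay":0,"az":0,"jaw":-1},{"tx":0,"ty":0,"tz":0,"ax":0,"ay":0,"az":0,"jaw":-1},{"tx":0,"ty":0,"tz":0,"ax":0,"ay":0,"az":0,"jaw":-1},{"tx":0,"ty":0,"tz":0,"ax":0,"ay":0,"az":0,"jaw":-1}]'
python3 -c "
from h import *
snap('side','pics/s5.png');a=cv2.imread('pics/s5.png')[120:230,220:370]
snap('scene','pics/S5.png');b=cv2.imread('pics/S5.png')[180:290,330:480]
cv2.imwrite('pics/s5c.png',cv2.resize(np.hstack([a,b]),None,fx=2.66,fy=2.66,interpolation=2))
print(telemetry.get_obs()['ee_pos'],proj('pics/s5.png',[.641,.237,.076]),proj('pics/S5.png',[.641,.237,.076]))"
```

```text
time: 21.8
ee_pos: [0.6389, 0.2395, 0.2851]
tcp_rot: [179.9, -0.1, -91.3]
wrist_force: [0.5, -0.9, 0.5]
opening: 0.0001
grasp_force: 0.0
time: 23.05
ee_pos: [0.6391, 0.2376, 0.091]
tcp_rot: [-179.9, -0.1, -91.4]
wrist_force: [0.3, 1.0, 0.0]
opening: 0.0
grasp_force: 0.0
[0.63895869 0.2376257  0.09064858] [[282.65617424 169.3348424 ]] [[396.48834441 234.02877736]]
```

View pics/s5c.png

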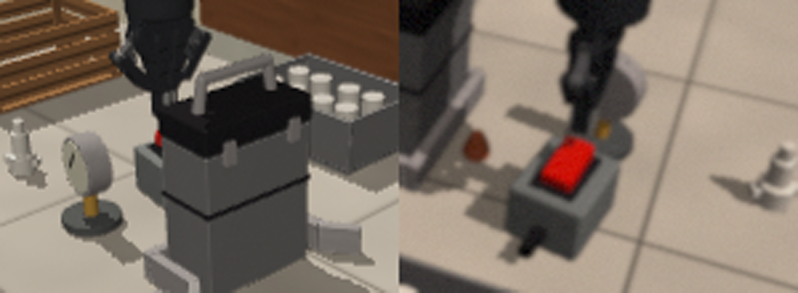

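The shut fingers stand over the near end of the rocker (right half, about (583,130)). Pressing.

```bash
python3 -m handwheel '[{"tx":0,"ty":0,"tz":0.003,"ax":0,"ay":0,"az":0,"jaw":-1},{"tx":0,"ty":0,"tz":0.003,"ax":0,"ay":0,"az":0,"jaw":-1},{"tx":0,"ty":0,"tz":0.003,"ax":0,"ay":0,"az":0,"jaw":-1},{"tx":0,"ty":0,"tz":0.002,"ax":0,"ay":0,"az":0,"jaw":-1},{"tx":0,"ty":0,"tz":0.002,"ax":0,"ay":0,"az":0,"jaw":-1},{"tx":0,"ty":0,"tz":0.002,"ax":0,"ay":0,"az":0,"jaw":-1},{"tx":0,"ty":0,"tz":0.001,"ax":0,"ay":0,"az":0,"jaw":-1},{"tx":0,"ty":0,"tz":0.001,"ax":0,"ay":0,"az":0,"jaw":-1},{"tx":0,"ty":0,"tz":0.001,"ax":0,"ay":0,"az":0,"jaw":-1},{"tx":0,"ty":0,"tz":0,"ax":0,"ay":0,"az":0,"jaw":-1}]'
```

```text
time: 24.4
ee_pos: [0.6387, 0.2377, 0.0727]
tcp_rot: [-180.0, -0.0, -91.4]
wrist_force: [-4.0, 1.7, 6.4]
opening: 0.0003
grasp_force: 3.0
```

```bash
python3 -m handwheel '[{"tx":0,"ty":0,"tz":0.001,"ax":0,"ay":0,"az":0,"jaw":-1},{"tx":0,"ty":0,"tz":0.001,"ax":0,"ay":0,"az":0,"jaw":-1},{"tx":0,"ty":0,"tz":0,"ax":0,"ay":0,"az":0,"jaw":-1},{"tx":0,"ty":0,"tz":0,"ax":0,"ay":0,"az":0,"jaw":-1},{"tx":0,"ty":0,"tz":0,"ax":0,"ay":0,"az":0,"jaw":-1},{"tx":0,"ty":0,"tz":0,"ax":0,"ay":0,"az":0,"jaw":-1},{"tx":0,"ty":0,"tz":0,"ax":0,"ay":0,"az":0,"jaw":-1},{"tx":0,"ty":0,"tz":0,"ax":0,"ay":0,"az":0,"jaw":-1},{"tx":0,"ty":0,"tz":0,"ax":0,"ay":0,"az":0,"jaw":-1},{"tx":0,"ty":0,"tz":0,"ax":0,"ay":0,"az":0,"jaw":-1}]'
```

```text
time: 25.65
ee_pos: [0.638, 0.2378, 0.0713]
tcp_rot: [180.0, -0.0, -91.4]
wrist_force: [-9.6, 0.8, 10.9]
opening: -0.0001
grasp_force: 5.9
```

```bash
python3 -m handwheel '[{"tx":0,"ty":0,"tz":0.001,"ax":0,"ay":0,"az":0,"jaw":-1},{"tx":0,"ty":0,"tz":0.001,"ax":0,"ay":0,"az":0,"jaw":-1},{"tx":0,"ty":0,"tz":0,"ax":0,"ay":0,"az":0,"jaw":-1},{"tx":0,"ty":0,"tz":0,"ax":0,"ay":0,"az":0,"jaw":-1},{"tx":0,"ty":0,"tz":0,"ax":0,"ay":0,"az":0,"jaw":-1},{"tx":0,"ty":0,"tz":0,"ax":0,"ay":0,"az":0,"jaw":-1},{"tx":0,"ty":0,"tz":0,"ax":0,"ay":0,"az":0,"jaw":-1},{"tx":0,"ty":0,"tz":0,"ax":0,"ay":0,"az":0,"jaw":-1},{"tx":0,"ty":0,"tz":0,"ax":0,"ay":0,"az":0,"jaw":-1},{"tx":0,"ty":0,"tz":0,"ax":0,"ay":0,"az":0,"jaw":-1}]'
```

```text
time: 26.9
ee_pos: [0.6375, 0.238, 0.0701]
tcp_rot: [179.9, -0.0, -91.4]
wrist_force: [-13.1, 0.2, 16.3]
opening: 0.0
grasp_force: 9.2
```

```bash
python3 -m handwheel '[{"tx":0,"ty":0,"tz":-0.01,"ax":0,"ay":0,"az":0,"jaw":-1},{"tx":0,"ty":0,"tz":-0.04,"ax":0,"ay":0,"az":0,"jaw":-1},{"tx":0,"ty":0,"tz":-0.04,"ax":0,"ay":0,"az":0,"jaw":-1},{"tx":0,"ty":0,"tz":-0.04,"ax":0,"ay":0,"az":0,"jaw":-1},{"tx":0,"ty":0,"tz":-0.04,"ax":0,"ay":0,"az":0,"jaw":-1},{"tx":0,"ty":0,"tz":-0.04,"ax":0,"ay":0,"az":0,"jaw":-1},{"tx":0,"ty":0,"tz":0,"ax":0,"ay":0,"az":0,"jaw":-1},{"tx":0,"ty":0,"tz":0,"ax":0,"ay":0,"az":0,"jaw":-1},{"tx":0,"ty":0,"tz":0,"ax":0,"ay":0,"az":0,"jaw":-1},{"tx":0,"ty":0,"tz":0,"ax":0,"ay":0,"az":0,"jaw":-1}]'
python3 - <<'E'
from h import *
snap('scene','pics/S6.png')
c,s=np.cos(np.radians(-13)),np.sin(np.radians(-13));O=np.array([.6563,.2333])
for a,n in [(.2,'off'),(0,'mid'),(-.2,'on')]:
    for w in(14,-14):
        P=[]
        for t in(-27,27):
            x=t*np.cos(a)+10*np.sin(a);z=63-t*np.sin(a)+10*np.cos(a)
            P.append([*(O+np.array([x*c-w*s,x*s+w*c])/1e3),z/1e3])
        print(n,w,proj('pics/S6.png',P).round(1).tolist())
ims=[]
for f in ['S4','S6']:
    im=cv2.imread(f'pics/{f}.png');h=cv2.cvtColor(im,cv2.COLOR_BGR2HSV)
    m=((h[...,1]>170)&(h[...,2]>90)&((h[...,0]<5)|(h[...,0]>175))).astype(np.uint8)
    m[:, :370]=0
    c=max(cv2.findContours(m,0,2)[0],key=cv2.contourArea)
    print(f,cv2.boundingRect(c),cv2.approxPolyDP(c,2,True)[:,0].tolist(),im[m>0].mean(0))
E
```

```text
time: 28.15
ee_pos: [0.6386, 0.2376, 0.2773]
tcp_rot: [179.9, -0.1, -91.4]
wrist_force: [-0.1, -0.1, 0.1]
opening: -0.0003
grasp_force: 0.0
off 14 [[403.7, 233.7], [392.5, 249.2]]
off -14 [[392.9, 229.2], [381.5, 244.2]]
mid 14 [[403.9, 234.9], [393.1, 247.0]]
mid -14 [[393.1, 230.3], [382.1, 242.1]]
on 14 [[403.8, 236.4], [393.9, 244.7]]
on -14 [[393.1, 231.9], [382.9, 239.8]]
S4 (384, 231, 19, 21) [[395, 231], [384, 243], [385, 247], [393, 251], [402, 239], [402, 234]] [ 11.19521912  18.70517928 176.21912351]
S6 (384, 233, 19, 17) [[394, 233], [384, 242], [384, 245], [395, 249], [402, 240], [401, 236]] [  9.20379147  15.02843602 161.82938389]
```

```bash
python3 -m handwheel '[{"tx":-0.001,"ty":0.005,"tz":0.045,"ax":0,"ay":0,"az":0,"jaw":-1},{"tx":0,"ty":0,"tz":0.045,"ax":0,"ay":0,"az":0,"jaw":-1},{"tx":0,"ty":0,"tz":0.045,"ax":0,"ay":0,"az":0,"jaw":-1},{"tx":0,"ty":0,"tz":0.045,"ax":0,"ay":0,"az":0,"jaw":-1},{"tx":0,"ty":0,"tz":0.015,"ax":0,"ay":0,"az":0,"jaw":-1},{"tx":0,"ty":0,"tz":0.005,"ax":0,"ay":0,"az":0,"jaw":-1},{"tx":0,"ty":0,"tz":0.002,"ax":0,"ay":0,"az":0,"jaw":-1},{"tx":0,"ty":0,"tz":0.002,"ax":0,"ay":0,"az":0,"jaw":-1},{"tx":0,"ty":0,"tz":0.002,"ax":0,"ay":0,"az":0,"jaw":-1},{"tx":0,"ty":0,"tz":0.002,"ax":0,"ay":0,"az":0,"jaw":-1}]'; python3 -m handwheel '[{"tx":0,"ty":0,"tz":0.001,"ax":0,"ay":0,"az":0,"jaw":-1},{"tx":0,"ty":0,"tz":0.001,"ax":0,"ay":0,"az":0,"jaw":-1},{"tx":0,"ty":0,"tz":0,"ax":0,"ay":0,"az":0,"jaw":-1},{"tx":0,"ty":0,"tz":0,"ax":0,"ay":0,"az":0,"jaw":-1},{"tx":0,"ty":0,"tz":0,"ax":0,"ay":0,"az":0,"jaw":-1},{"tx":0,"ty":0,"tz":0,"ax":0,"ay":0,"az":0,"jaw":-1},{"tx":0,"ty":0,"tz":0,"ax":0,"ay":0,"az":0,"jaw":-1},{"tx":0,"ty":0,"tz":0,"ax":0,"ay":0,"az":0,"jaw":-1},{"tx":0,"ty":0,"tz":0,"ax":0,"ay":0,"az":0,"jaw":-1},{"tx":0,"ty":0,"tz":0,"ax":0,"ay":0,"az":0,"jaw":-1}]'
```

```text
time: 29.45
ee_pos: [0.6341, 0.2387, 0.0707]
tcp_rot: [-179.9, -0.1, -91.4]
wrist_force: [-0.3, 0.7, -0.2]
opening: 0.0001
grasp_force: 0.0
time: 30.7
ee_pos: [0.6342, 0.2387, 0.0697]
tcp_rot: [-179.9, -0.0, -91.4]
wrist_force: [-2.1, -0.9, 7.0]
opening: 0.0002
grasp_force: 3.8
```

```bash
python3 -m handwheel '[{"tx":0,"ty":0,"tz":0.001,"ax":0,"ay":0,"az":0,"jaw":-1},{"tx":0,"ty":0,"tz":0.001,"ax":0,"ay":0,"az":0,"jaw":-1},{"tx":0,"ty":0,"tz":0,"ax":0,"ay":0,"az":0,"jaw":-1},{"tx":0,"ty":0,"tz":0,"ax":0,"ay":0,"az":0,"jaw":-1},{"tx":0,"ty":0,"tz":0,"ax":0,"ay":0,"az":0,"jaw":-1},{"tx":0,"ty":0,"tz":0,"ax":0,"ay":0,"az":0,"jaw":-1},{"tx":0,"ty":0,"tz":0,"ax":0,"ay":0,"az":0,"jaw":-1},{"tx":0,"ty":0,"tz":0,"ax":0,"ay":0,"az":0,"jaw":-1},{"tx":0,"ty":0,"tz":0,"ax":0,"ay":0,"az":0,"jaw":-1},{"tx":0,"ty":0,"tz":0,"ax":0,"ay":0,"az":0,"jaw":-1}]'
```

```text
time: 31.95
ee_pos: [0.6344, 0.2387, 0.0694]
tcp_rot: [-179.8, -0.0, -91.4]
wrist_force: [-5.6, -2.1, 15.9]
opening: -0.0002
grasp_force: 8.6
```

Stiff at 16 N: the rocker is on its stop. Coming away and checking against the earlier pictures.

```bash
python3 -m handwheel '[{"tx":0,"ty":0,"tz":-0.01,"ax":0,"ay":0,"az":0,"jaw":-1},{"tx":0,"ty":0,"tz":-0.04,"ax":0,"ay":0,"az":0,"jaw":-1},{"tx":0,"ty":0,"tz":-0.04,"ax":0,"ay":0,"az":0,"jaw":-1},{"tx":0,"ty":0,"tz":-0.04,"ax":0,"ay":0,"az":0,"jaw":-1},{"tx":0,"ty":0,"tz":-0.04,"ax":0,"ay":0,"az":0,"jaw":-1},{"tx":-0.01,"ty":0.03,"tz":-0.04,"ax":0,"ay":0,"az":0,"jaw":-1},{"tx":-0.01,"ty":0.03,"tz":-0.02,"ax":0,"ay":0,"az":0,"jaw":-1},{"tx":0,"ty":0,"tz":0,"ax":0,"ay":0,"az":0,"jaw":-1},{"tx":0,"ty":0,"tz":0,"ax":0,"ay":0,"az":0,"jaw":-1},{"tx":0,"ty":0,"tz":0,"ax":0,"ay":0,"az":0,"jaw":-1}]'
python3 - <<'E'
from h import *
snap('scene','pics/S7.png');snap('side','pics/s7.png');snap('wrist','pics/w7.png')
W='pics/S7.png'
h=cv2.cvtColor(cv2.imread(W),cv2.COLOR_BGR2HSV)
m=((h[...,1]>170)&(h[...,2]>90)&((h[...,0]<5)|(h[...,0]>175))).astype(np.uint8);m[:,:370]=0
c=max(cv2.findContours(m,0,2)[0],key=cv2.contourArea);print(cv2.boundingRect(c),cv2.approxPolyDP(c,2,True)[:,0].tolist())
a=cv2.imread('pics/S4.png').astype(int);b=cv2.imread(W).astype(int)
d=(abs(a-b).max(2)>45).astype(np.uint8);k,l,st,_=cv2.connectedComponentsWithStats(d)
print([s.tolist() for s in st[1:] if s[4]>15])
im=cv2.resize(cv2.imread(W)[120:270,240:440],None,fx=3,fy=3,interpolation=2)
cv2.imwrite('pics/f7.png',im)
E
```

```text
time: 33.2
ee_pos: [0.5747, 0.2599, 0.2948]
tcp_rot: [179.9, -0.1, -91.4]
wrist_force: [0.4, 0.3, -0.8]
opening: -0.0
grasp_force: 0.0
(384, 233, 20, 17) [[393, 233], [384, 243], [395, 249], [403, 239]]
[[265, 0, 53, 33, 964], [272, 0, 13, 5, 24], [442, 0, 49, 35, 541], [412, 14, 45, 127, 2317], [278, 27, 10, 13, 51], [281, 41, 29, 7, 124], [279, 46, 29, 55, 440], [404, 47, 10, 35, 180], [282, 81, 6, 10, 24], [351, 87, 7, 23, 93], [381, 87, 19, 43, 435], [169, 92, 144, 113, 5345], [407, 93, 12, 10, 78], [359, 96, 15, 15, 167], [353, 115, 6, 6, 21], [397, 122, 29, 10, 183], [380, 130, 26, 20, 336], [396, 131, 10, 8, 29], [324, 138, 13, 4, 23], [340, 149, 6, 6, 23], [391, 231, 13, 5, 38], [384, 243, 11, 6, 39]]
```

View pics/f7.png

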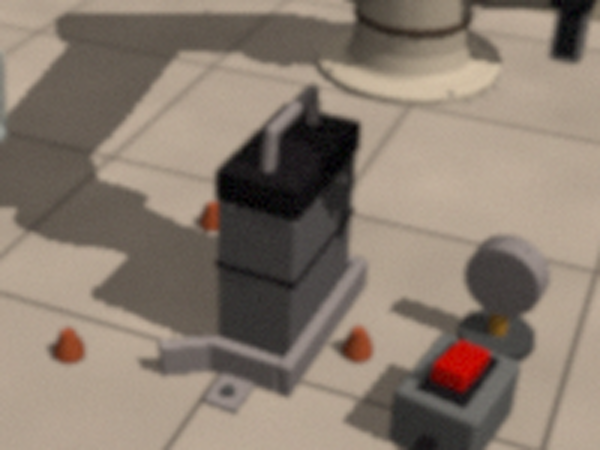

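The final view shows the box upright in the dock against the stop at (290,330). The rocker lies flipped at (462,365), and the gauge and tips are where they were.

```bash
python3 -c "
from workcell import workorder
print(workorder.job_done())"
```

```text
the job is handed in; nothing more can be done
None
```

I handed the job in at about 33 s: the battery box stands upright in the dock against the back stop, the rocker is pressed fully on, and the last scene view showed the gauge and all three tips in place. I judged the box square from the push force and moment rather than measuring it directly.

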